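# Load and index the sample changer

## Robot

A 7-joint arm with a two-finger parallel gripper is mounted at the origin on the work surface. World frame = base frame: x ahead of the robot, y to its left, z up, the work surface at z = 0. Lengths are in m, angles in rad, forces in N, time in s.
With the tool pointing down it reaches from about 0.425 to 0.925 m from the base axis. Payload 6.8 kg.
Tool frame: the origin (TCP) lies at the very end of the fingers, on their centre line; the grasp point (between the pads) lies 19 mm behind it; z points along the fingers, y is the line along which they close (so a half turn about z gives the same grasp; the last joint's range is limited). The gripper opens to 85 mm and grips with 20 to 120 N. Pads are 22 mm wide; open, the fingers measure 114 mm over their backs; the gripper's body (76 mm by 85 mm) begins 54 mm behind the grasp point. The pads swing forward as they close: fully open they stand 13 mm farther back than shut.
Start: joints at [1.24, 0.477, 0.022, 1.555, -0.011, 1.109, -0.083], TCP at [0.149, -0.658, 0.231] pointing down, gripper open.
Joint ranges: [-2.96, 2.96], [-0.34, 2.1], [-1.41, 1.46], [0.24, 2.44], [-1.37, 4.51], [0.17, 1.92], [-2.96, 2.96]. Speed limits (rad/s): [2.39, 2.39, 3.14, 3.14, 3.14, 3.14, 3.14].

## Interface

Orientations are given as a rotation vector (axis times angle).
In Python, from bench import r gives the robot as it stands.
- The arm moves only by the tool play_rows, never from a script. Its argument "targets" is text: rows parted by semicolons, each of 5 numbers parted by spaces: the closure, from -1 (fully open) to 1 (shut), then the shift along the tool's x, y, z in m, then the turn about the tool's z in rad. In form: gripper dx dy dz spin; .... A call has 1 to 8 rows; each row is the pose to reach, as a shift and turn from the pose commanded when the call began, along the tool's axes at that moment; what a row does not reach only later rows make up. A row lasts 1/12 s, in which the tool goes at most 41.7 mm and 7.16 degrees, less where a joint would pass 70% of its speed; a pose out of reach is approached as far as the arm can. A call with a gripper value outside its range is refused whole. The fingers move at their own pace and stop on an object; "squeeze" is the grip in N (left out, the last holds). Time passes only in rows, so rows that repeat a pose let the fingers close. It gives the time, the measured TCP pose, the force, the opening and the grip force at its end, in the units of the state.
- r.get_obs(): the state, without advancing time (a new reading comes with each control period).
- r.grab_frame(name): name is "scene" or "top"; returns the picture (420x560x3 uint8, red, green, blue); there is no depth.
- r.camera_info(name): a dict with "fov_y" (degrees; the focal length in pixels is half the picture's height over the tangent of half this angle, whatever the lens; pixels are square), "cx", "cy" (the principal point, pixels), "position" and "rotation" of the camera in the world. Camera axes: x right, y down, z forward; pixel columns grow to the right and rows downward; lengths in m; the calibration is good to about 2 mm. A picture is of the moment at which its call begins. camera_info takes no time and is no camera call.
- r.hand_in(): hands the job in; it is judged then, once.
The state is a dict: "clock": time; "joints": joint angles; "qvel": joint speeds; "tau": joint torques, N m; "tcp_pos": TCP position; "orientation": TCP orientation; "contact_force": force on the tool from outside, world axes, zero at the start; "moment": the same for the moment, N m; "grip_width": finger opening in m; "gripper_force": force on a finger pad.
Only numpy, scipy, OpenCV 4.12 (cv2) and the standard library are available. Lean on these libraries where they do the work, as an engineer would, in place of code of your own. Each camera call takes 0.05 s, during which the arm holds its last target. There are 200 camera calls.

## Task

Wind the sample changer's handwheel clockwise until the tray comes round to the loading pointer at the front. Then stand every sample pot from the bench mat upright in the tray, press the tray down until its catch holds it down, and give the handwheel exactly four more full turns clockwise so that the pots stand under the reading head. Leave the other things on the bench where they are.

Things in the scene. Friction and masses are not known exactly. Their poses are not given: they have to be found in the camera images.
- changer: fixed sample changer; origin on the bench under the axis of its round dial table (280 mm across, top 50 mm up). Its -x side is the front (loading pointer 158 mm from the axis), gearbox and handwheel at +y; at +x, 30 to 203 mm from the axis, a 60 mm wide column and arm, 150 mm high, hold the round black reading head over a point 58 mm from the axis, underside 101 mm up
- handwheel (a joint): angle in rad, growing clockwise seen from above, upright axis; starts at -10 to -3.8. At 0 the crank handle stands at its pointer (towards the changer's -x) and the tray at the loading pointer; four full turns on is 25.13. Stays where left (friction 0.12 N m), turns either way, no stop near the range used
- dial (a joint): angle of the dial table in rad, growing clockwise seen from above: the handwheel's angle / 8 (45 degrees a turn, same sense). 0: tray at the front (changer's -x); 3.14: tray at the back under the reading head. Turned only by the wheel
- wheel_centre (a point): centre of the handwheel's top (hub), on its axis, 86 mm above the bench; wheel 124 mm across, rim top 84 mm above the bench
- crank_grip (a point): middle of the crank handle: an upright black cylinder, 20 mm across, 50 mm off the wheel's axis, from 88 to 126 mm above the bench; this point is 114 mm up. It spins freely on its own pin, so a gripper can hold it with fixed orientation while carrying it round the circle
- tray (a joint): how far the sprung tray is pushed down, in m: 0 up (rest), range 0.0235. Guided straight down wherever pressed; the spring resists with 2 to 12 N; a spring bolt gives way, and only when pushed past 21 mm does it snap over the tray: pushed to its stop and let go it stays at about 0.0205. The pots' weight alone sinks it at most some 7 mm. The catch cannot be released by hand
- tray_floor (a point): centre of the steel tray's floor (upper face), 79 mm above the bench when up; turns with the dial, 58 mm from its axis. Inner floor 196 mm along the point's y, 50 mm along its x (x points to the dial's axis); 4 mm thick rim, 6 mm above the floor. Four pots fit in one row along y at 47 mm pitch, each gripped across x. It may be pressed through the pots' lids
- pot1: a squat lidded sample pot, 38 mm across and 32 mm high, about 60 g, clear plastic with a white lid; origin at the centre of its underside, z up through the lid. Two to four such pots are there; an absent one reads None. It starts upright on the pale blue bench mat (3 mm thick), pots at least 60 mm apart
- pot2: another sample pot, just like pot1; may be absent (None)
- pot3: another sample pot, just like pot1; may be absent (None)
- pot4: another sample pot, just like pot1; may be absent (None)
- mat: pale blue bench mat, 200 x 200 x 3 mm, fixed; origin at the centre of its underside; the pots start on it
- stain_jar: bystander, to be left standing where it is: dark jar with a white lid, 56 mm across, 70 mm high; origin at the centre of its underside
- fixative_jar: bystander, to be left standing where it is: brown jar with a white lid, 56 mm across, 70 mm high; origin at the centre of its underside
Mind the look-alikes: they are no part of the job. Leave any black or turquoise look-alike of the pot3 alone. Leave any yellow look-alike of the pot1 alone.

How it is judged:
On the way, in this order (a step that is already met when the one before it is completed fails the run):
1. the tray has been wound round to the loading pointer (value of joint handwheel between -0.6 and 0.6 rad and value of joint dial between -0.08 and 0.08 rad), for 0.2 s.
2. at the loading pointer every pot stands in the tray and the tray is held down by its catch, hand off (x of pot1 in the frame of tray_floor between -0.016 and 0.016 m and y of pot1 in the frame of tray_floor between -0.088 and 0.088 m and z of pot1 in the frame of tray_floor between -0.006 and 0.006 m and angle between each of pot1, pot2, pot3, pot4's own z axis and vertical below 0.15 rad and x of pot2 in the frame of tray_floor between -0.016 and 0.016 m and y of pot2 in the frame of tray_floor between -0.088 and 0.088 m and z of pot2 in the frame of tray_floor between -0.006 and 0.006 m and x of pot3 in the frame of tray_floor between -0.016 and 0.016 m and y of pot3 in the frame of tray_floor between -0.088 and 0.088 m and z of pot3 in the frame of tray_floor between -0.006 and 0.006 m and x of pot4 in the frame of tray_floor between -0.016 and 0.016 m and y of pot4 in the frame of tray_floor between -0.088 and 0.088 m and z of pot4 in the frame of tray_floor between -0.006 and 0.006 m and value of joint tray above 0.0185 m and contact force between the fingers and anything else below 0.5 N and value of joint handwheel between -0.8 and 0.8 rad), for 0.3 s.
3. the handwheel has been given four full turns clockwise (value of joint handwheel between 24.5327 and 25.7327 rad and value of joint dial between 3.06159 and 3.22159 rad), for 0.3 s.
At the end, for the whole second after the job is handed in: All pots present stand upright in the tray (on its floor, within 0.15 rad), the tray is held down by its catch (more than 18.5 mm), the handwheel is at rest four turns past the loading position (within 0.6 rad of 25.13; dial within 0.08 rad of half a turn) (all of step 3 and velocity of joint handwheel between -0.1 and 0.1 rad/s and value of joint tray above 0.0185 m and x of pot1 in the frame of tray_floor between -0.016 and 0.016 m and y of pot1 in the frame of tray_floor between -0.088 and 0.088 m and z of pot1 in the frame of tray_floor between -0.006 and 0.006 m and angle between each of pot1, pot2, pot3, pot4's own z axis and vertical below 0.15 rad and x of pot2 in the frame of tray_floor between -0.016 and 0.016 m and y of pot2 in the frame of tray_floor between -0.088 and 0.088 m and z of pot2 in the frame of tray_floor between -0.006 and 0.006 m and x of pot3 in the frame of tray_floor between -0.016 and 0.016 m and y of pot3 in the frame of tray_floor between -0.088 and 0.088 m and z of pot3 in the frame of tray_floor between -0.006 and 0.006 m and x of pot4 in the frame of tray_floor between -0.016 and 0.016 m and y of pot4 in the frame of tray_floor between -0.088 and 0.088 m and z of pot4 in the frame of tray_floor between -0.006 and 0.006 m and linear speed of each of pot1, pot2, pot3, pot4 below 0.02 m/s); the robot touches nothing.
It fails at once if the stain jar is pushed more than 30 mm or tipped over (distance of stain_jar from where it was at the start of the episode above 0.03 m or angle between stain_jar's own z axis and vertical above 0.5 rad).
It fails at once if the fixative jar is pushed more than 30 mm or tipped over (distance of fixative_jar from where it was at the start of the episode above 0.03 m or angle between fixative_jar's own z axis and vertical above 0.5 rad).
Of pot1, pot2, pot3, pot4 only 2 to 4 are there at a start; the rules pass over those that are not, and their reading is None.
At some moment in a run one of pot1, pot2, pot3, pot4 may be knocked a few centimetres aside while the robot is not near it.
Once in a run the grip may slacken for a moment while it holds something.
It also fails if it takes over 210 s, if anything falls off the work surface, if the arm or the gripper's body presses on something with over 40 N, if the wrist force passes 120 N, or if a joint passes its speed limit or range.

## Working session

There is one attempt and no reset: what is moved stays moved. The work goes in short steps, Python scripts to look and compute and a tool call to move; the robot and the scene stay as the last step left them, time stands still between calls to the robot, and variables do not carry over. Pictures are saved under pics/ and viewed, at most 15 in all, crops included, and the job is handed in when it is done.

Besides the shell and the picture viewer there is one more tool, called after "Call:" by a JSON object that holds its "api" and its "payload", one argument or row to a line. play_rows: Moves the arm, as the interface text tells. Its arguments: {"type":"object","properties":{"targets":{"type":"string"},"squeeze":{"type":"number"}},"required":["targets"]}

```bash
mkdir -p pics; python3 - <<'E'
from bench import r
import cv2,numpy as np
for n in("scene","top"):
    f=r.grab_frame(n); cv2.imwrite(f"pics/{n}0.png",f[:,:,::-1]); print(n,r.camera_info(n))
o=r.get_obs(); print({k:np.round(v,3) for k,v in o.items()})
E
```

```text
scene {'fov_y': 56.116712527252105, 'cx': 284.33104981042555, 'cy': 207.8535578468512, 'position': array([ 0.99155228, -0.61741079,  0.68108068]), 'rotation': array([-2.17550117, -0.80758507,  0.34096787])}
top {'fov_y': 51.64125125974116, 'cx': 284.49533288941217, 'cy': 203.4646001279125, 'position': array([ 0.38690689, -0.06712601,  1.10628744]), 'rotation': array([-2.14915859,  2.1292587 , -0.18838975])}
{'clock': np.float64(0.1), 'joints': array([ 1.24 ,  0.478,  0.022,  1.556, -0.011,  1.109, -0.083]), 'qvel': array([ 0.   , -0.003,  0.001, -0.004,  0.001,  0.   , -0.002]), 'tau': array([ 5.0000e-03, -5.9776e+01,  1.6140e+00, -2.8195e+01,  1.3000e-02,
        5.0000e-03, -0.0000e+00]), 'tcp_pos': array([ 0.149, -0.658,  0.23 ]), 'orientation': array([-3.121, -0.349,  0.   ]), 'contact_force': array([ 0.586, -0.122,  0.069]), 'moment': array([-0.002, -0.027,  0.019]), 'gripper_force': np.float64(0.0), 'grip_width': np.float64(0.085)}
```

View pics/scene0.png

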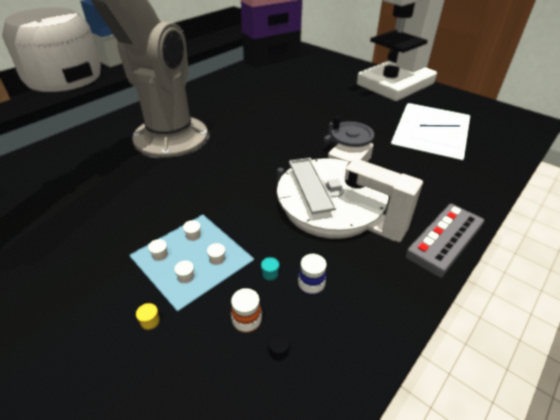

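View pics/top0.png

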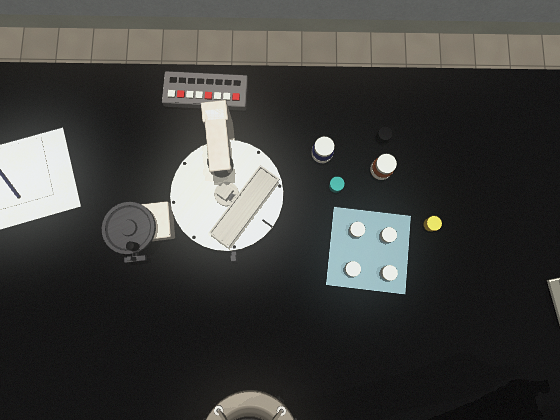

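Top view: four white-lidded pots on the mat at (357,230), (389,235), (353,269) and (389,273). The look-alikes are yellow (433,224), turquoise (337,184) and black (385,134), and the jars are at (323,150) and (383,166). The four on the mat fit the description. Next I'll take a close crop of the changer and the mat.

```bash
cat > h.py <<'E'
from bench import r
import cv2,numpy as np
from scipy.spatial.transform import Rotation as R
def cam(n):
    c=r.camera_info(n); return 210/np.tan(np.radians(c['fov_y']/2)),c['cx'],c['cy'],np.array(c['position']),R.from_rotvec(c['rotation']).as_matrix()
def ray(n,p):
    f,cx,cy,P,M=cam(n); d=M@np.array([(p[0]-cx)/f,(p[1]-cy)/f,1]); return P,d/np.linalg.norm(d)
def atz(n,p,z):
    P,d=ray(n,p); return P+d*(z-P[2])/d[2]
def proj(n,X):
    f,cx,cy,P,M=cam(n); q=M.T@(np.array(X)-P); return np.array([f*q[0]/q[2]+cx,f*q[1]/q[2]+cy])
def tri(p,q):
    A,b=np.zeros((3,3)),np.zeros(3); L=[]
    for n,x in(("top",p),("scene",q)):
        P,d=ray(n,x); m=np.eye(3)-np.outer(d,d); A+=m;b+=m@P; L.append((m,P))
    X=np.linalg.solve(A,b); return X,[np.linalg.norm(m@(X-P)) for m,P in L]
def crop(n,name,x,y,w,h,s,img=None):
    f=r.grab_frame(n) if img is None else img
    c=cv2.resize(f[y:y+h,x:x+w],None,fx=s,fy=s,interpolation=cv2.INTER_CUBIC); cv2.imwrite(f"pics/{name}.png",c[:,:,::-1])
def tool(world):  # world delta -> tool axes
    return R.from_rotvec(r.get_obs()['orientation']).inv().apply(world)
E
python3 - <<'E'
import sys
from h import *
T=cv2.imread('pics/top0.png')[:,:,::-1];S=cv2.imread('pics/scene0.png')[:,:,::-1]
a=cv2.resize(T[90:300,90:290],None,fx=2.4,fy=2.4,interpolation=cv2.INTER_CUBIC) #480x504
b=cv2.resize(T[195:300,320:420],None,fx=2.4,fy=2.4,interpolation=cv2.INTER_CUBIC)
c=cv2.resize(S[210:290,125:255],None,fx=2.4,fy=2.4,interpolation=cv2.INTER_CUBIC)
out=np.zeros((504,800,3),np.uint8); out[:504,:480]=a; out[:252,482:722]=b; out[258:258+192,482:482+312]=c
cv2.imwrite('pics/c1.png',out[:,:,::-1])
crop('scene','c2',260,110,180,140,4.2,S)
for p,q in(((357,230),(216,252)),((389,235),(184,269)),((353,269),(192,229)),((389,273),(158,248)),((128,227),(352,132)),((133,244),(335,123))): 
    X,e=tri(p,q);print(p,X.round(3),np.round(e,4))
E
```

```text
(357, 230) [ 0.503 -0.259  0.024] [0.0003 0.0003]
(389, 235) [ 0.491 -0.338  0.028] [0.0003 0.0003]
(353, 269) [ 0.406 -0.247  0.024] [0.0005 0.0005]
(389, 273) [ 0.397 -0.336  0.025] [0.0002 0.0002]
(128, 227) [0.497 0.291 0.084] [0.0016 0.0016]
(133, 244) [0.453 0.267 0.108] [0.0042 0.0042]
```

View pics/c1.png

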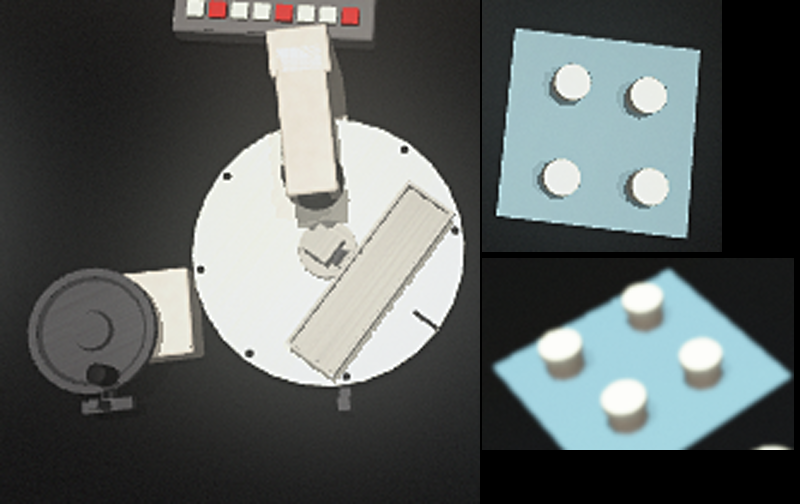

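View pics/c2.png

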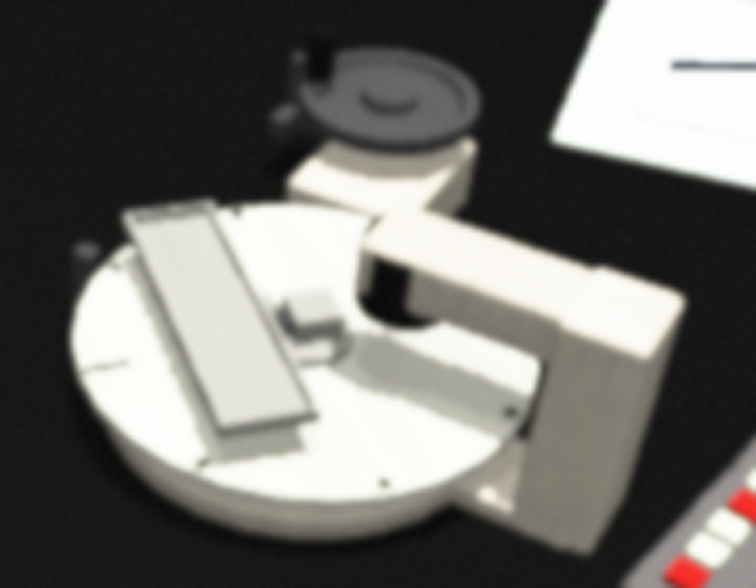

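```bash
python3 - <<'E'
from h import *
g=lambda x,y:(x/2.4+90,y/2.4+90)
C=atz('top',g(328.5,252.5),.05);Pn=atz('top',g(344,398),.05);W=atz('top',g(94,330),.086);G=atz('top',g(101,374),.126)
sW=(260+389/4.2,110+96/4.2); sG=(260+320/4.2,110+45/4.2)
print('C',C,'ptr',Pn,np.linalg.norm(Pn-C),'W',W,'G',G,np.linalg.norm((G-W)[:2]))
print('triW',tri(g(94,330),sW),'triG',tri(g(101,374),sG))
f=(Pn-C)[:2];yaw=np.arctan2(-f[1],-f[0]);print('yaw',yaw)
# tray corners on rim z~.085
K=[atz('top',g(*p),.085) for p in((410,183),(455,214),(336,380),(289,345))]
t=np.mean(K,0);print('tray',t,np.linalg.norm((t-C)[:2]))
cw=lambda v:-(np.arctan2(v[1],v[0])-(yaw+np.pi))
wr=lambda a:(a+np.pi)%(2*np.pi)-np.pi
l=((K[0]+K[1])/2-(K[2]+K[3])/2)
print('dial',wr(cw((t-C)[:2])),'wheel est',8*wr(cw((t-C)[:2])),'crank',wr(cw((G-W)[:2])),'long axis',np.linalg.norm(l),np.arctan2(l[1],l[0]))
m=[atz('top',(320+x/2.4,195+y/2.4),.003) for x,y in((34,29),(218,49),(205,237),(15,216))];print('mat',np.round(m,3),np.mean(m,0))
for x,y,sx,sy in((90,80,218,101),(167,94,143,140),(79,176,160,45),(168,185,79,93)):
    p=(320+x/2.4,195+y/2.4);print(atz('top',p,.035).round(4),tri(p,(125+sx/2.4,210+sy/2.4))[0].round(4))
o=r.get_obs();print(R.from_rotvec(o['orientation']).as_matrix().round(3))
for p in ((323,150),(383,166)):print('jar',atz('top',p,.07).round(3))
E
```

```text
C [0.58315093 0.06593351 0.05      ] ptr [0.43436822 0.04583353 0.05      ] 0.15013429358039562 W [0.49681188 0.28863475 0.086     ] G [0.45123886 0.26537923 0.126     ] 0.051163646444736983
triW (array([0.49759062, 0.29055661, 0.08114583]), [np.float64(0.00032836581208034996), np.float64(0.0003283658120804203)]) triG (array([0.45139279, 0.26915353, 0.11294344]), [np.float64(0.000926339383734626), np.float64(0.000926339383734646)])
yaw 0.1342831862852077
tray [0.55003911 0.016348   0.085     ] 0.05962479489318532
dial -0.847745636832876 wheel est -6.781965094663008 crank -0.3375635689974583 long axis 0.20193420787717575 -0.6064795338314305
mat [[ 0.564 -0.205  0.003]
 [ 0.544 -0.403  0.003]
 [ 0.346 -0.381  0.003]
 [ 0.366 -0.183  0.003]] [ 0.45494588 -0.2930426   0.003     ]
[ 0.5056 -0.2587  0.035 ] [ 0.506  -0.2605  0.0279]
[ 0.4919 -0.3381  0.035 ] [ 0.4927 -0.3381  0.0321]
[ 0.4073 -0.2455  0.035 ] [ 0.4072 -0.2473  0.0261]
[ 0.399  -0.3362  0.035 ] [ 0.3994 -0.3381  0.0258]
[[ 0.975  0.221 -0.   ]
 [ 0.221 -0.975  0.002]
 [-0.    -0.002 -1.   ]]
jar [ 0.696 -0.171  0.07 ]
jar [ 0.657 -0.318  0.07 ]
```

Call:
{"api": "play_rows", "payload": {
  "targets": "-1 0.36 -0.235 0 -1.473;-1 0.36 -0.235 0 -1.473;-1 0.36 -0.235 0 -1.473;-1 0.36 -0.235 0 -1.473;-1 0.36 -0.235 0 -1.473;-1 0.36 -0.235 0 -1.473;-1 0.36 -0.235 0 -1.473;-1 0.36 -0.235 0 -1.473",
  "squeeze": 50
}}

```text
clock: 0.77
tcp_pos: [0.3819, -0.4171, 0.2312]
orientation: [-2.567, -1.811, 0.0]
contact_force: [1.2, -1.3, 0.1]
grip_width: 0.0855
gripper_force: 0.0
```

```bash
cat >> h.py <<'E'
def go(X,ang=1.696):
    o=r.get_obs(); M=R.from_rotvec(o['orientation']); m=M.as_matrix(); a=np.arctan2(m[1,0],m[0,0])
    print('at',o['tcp_pos'].round(4),'ang',a.round(3),'tilt',m[2,2].round(4),'shift',M.inv().apply(np.array(X)-o['tcp_pos']).round(4),'spin',round(a-ang,3))
E
python3 -c "
from h import *
go([.45,.27,.2]);print(r.get_obs()['joints'].round(2))"
```

```text
at [ 0.3819 -0.4171  0.2312] ang 1.229 tilt -1.0 shift [ 0.6702 -0.1663  0.0312] spin -0.467
[ 0.96  0.32 -0.3   1.81  0.11  1.04  0.28]
```

Call:
{"api": "play_rows", "payload": {
  "targets": "-1 0.375 -0.04 0 -0.467;-1 0.375 -0.04 0 -0.467;-1 0.375 -0.04 0 -0.467;-1 0.375 -0.04 0 -0.467;-1 0.375 -0.04 0 -0.467;-1 0.375 -0.04 0 -0.467;-1 0.375 -0.04 0 -0.467;-1 0.375 -0.04 0 -0.467"
}}

```text
clock: 1.43
tcp_pos: [0.4607, -0.0935, 0.2312]
orientation: [2.086, 2.349, -0.001]
contact_force: [1.5, 0.5, -0.1]
grip_width: 0.0855
gripper_force: 0.0
```

```bash
python3 -c "
from h import *
go([.451,.266,.2]);print(r.get_obs()['joints'].round(2))"
```

```text
at [ 0.4607 -0.0935  0.2312] ang 1.689 tilt -1.0 shift [0.3581 0.0329 0.0311] spin -0.007
[ 0.6   0.19 -0.59  2.    0.12  0.99  0.07]
```

Call:
{"api": "play_rows", "payload": {
  "targets": "-1 0.358 0.033 0 -0.007;-1 0.358 0.033 0 -0.007;-1 0.358 0.033 0 -0.007;-1 0.358 0.033 0 -0.007;-1 0.358 0.033 0 -0.007;-1 0.358 0.033 0 -0.007;-1 0.358 0.033 0 -0.007;-1 0.358 0.033 0 -0.007"
}}

```text
clock: 2.1
tcp_pos: [0.4514, 0.2395, 0.2312]
orientation: [2.078, 2.356, -0.001]
contact_force: [0.6, 0.0, 0.0]
grip_width: 0.0857
gripper_force: 0.0
```

Call:
{"api": "play_rows", "payload": {
  "targets": "-1 0.008 0.001 0.05 0;-1 0.008 0.001 0.05 0;-1 0.008 0.001 0.05 0;-1 0.008 0.001 0.05 0"
}}

```text
clock: 2.43
tcp_pos: [0.4517, 0.245, 0.1811]
orientation: [-2.078, -2.356, 0.003]
contact_force: [-0.1, -0.2, 0.5]
grip_width: 0.0856
gripper_force: 0.0
```

```bash
python3 - <<'E'
from h import *
go([.451,.266,.098])
T=r.grab_frame('top');S=r.grab_frame('scene')
a=cv2.resize(T[170:290,80:190],None,fx=4,fy=4);b=cv2.resize(S[60:180,280:400],None,fx=3,fy=3)
o=np.zeros((480,800,3),np.uint8);o[:,:440]=a;o[:360,440:]=b;cv2.imwrite('pics/c3.png',o[:,:,::-1])
E
```

```text
at [0.4517 0.245  0.1811] ang 1.696 tilt -1.0 shift [0.0211 0.002  0.0831] spin 0.0
```

View pics/c3.png

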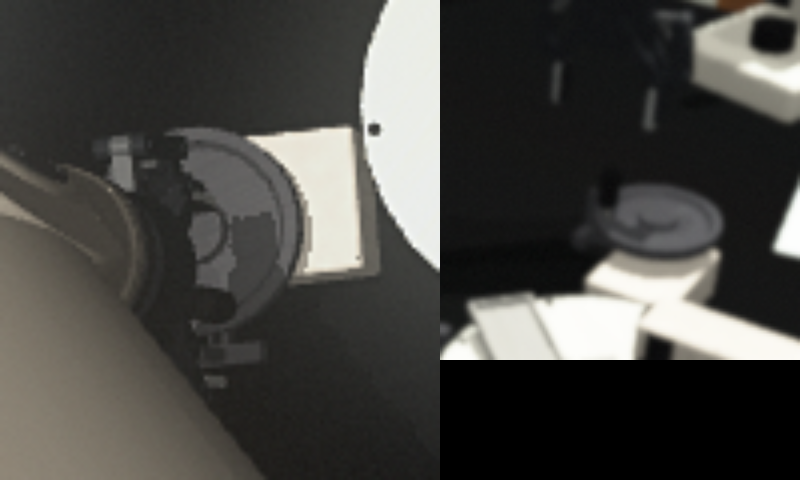

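The crank handle is visible at full-frame (133,246), between the two open fingers and slightly to the right of them. I'll shift 21 mm and descend.

Call:
{"api": "play_rows", "payload": {
  "targets": "-1 0.021 0.002 0 0;-1 0.021 0.002 0.035 0;-1 0.021 0.002 0.07 0;-1 0.021 0.002 0.083 0;-1 0.021 0.002 0.083 0;-1 0.021 0.002 0.083 0"
}}

```text
clock: 3.03
tcp_pos: [0.4519, 0.2667, 0.0993]
orientation: [2.078, 2.355, 0.0]
contact_force: [-0.2, 0.4, 0.7]
grip_width: 0.0853
gripper_force: 0.0
```

Call:
{"api": "play_rows", "payload": {
  "targets": "0.9 0 0 0 0;0.9 0 0 0 0;0.9 0 0 0 0;0.9 0 0 0 0;0.9 0 0 0 0;0.9 0 0 0 0;0.9 0 0 0 0;0.9 0 0 0 0"
}}

```text
clock: 3.7
tcp_pos: [0.4521, 0.2674, 0.099]
orientation: [2.077, 2.356, 0.002]
contact_force: [0.7, -0.6, 6.3]
grip_width: 0.0184
gripper_force: 48.7
```

```bash
python3 - <<'E'
from h import *
go([.451,.266,.098])
p=r.get_obs()['tcp_pos'][:2]
for W in ([.4968,.2886],[.497,.2895]):
    v=p-np.array(W);a=np.arctan2(v[1],v[0]);print(np.linalg.norm(v),'crank cw',-(a-.125-np.pi))
E
```

```text
at [0.4521 0.2674 0.099 ] ang 1.697 tilt -1.0 shift [-0.0012 -0.0012  0.001 ] spin 0.001
0.049508785393691454 crank cw 5.965170483760825
0.05008055939363608 crank cw 5.950645693580154
```

Call:
{"api": "play_rows", "payload": {
  "targets": "0.9 0.008 -0.0018 0 0;0.9 0.016 -0.0026 0 0;0.9 0.016 -0.0026 0 0"
}}

```text
clock: 3.95
tcp_pos: [0.4474, 0.2842, 0.0991]
orientation: [2.076, 2.358, 0.004]
contact_force: [0.7, 2.1, 6.0]
grip_width: 0.0183
gripper_force: 49.7
```

Call:
{"api": "play_rows", "payload": {
  "targets": "0.9 0.0191 0.0038 0 0;0.9 0.0354 0.0146 0 0;0.9 0.0462 0.0309 0 0;0.9 0.05 0.05 0 0;0.9 0.0462 0.0691 0 0;0.9 0.0354 0.0854 0 0;0.9 0.0191 0.0962 0 0;0.9 0 0.1 0 0"
}}

```text
clock: 4.62
tcp_pos: [0.5467, 0.2973, 0.0991]
orientation: [-2.074, -2.357, -0.005]
contact_force: [-5.3, 2.0, 8.6]
grip_width: 0.0186
gripper_force: 50.4
```

```bash
cat >> h.py <<'E'
def crank(W=(.497,.289)):
    v=r.get_obs()['tcp_pos'][:2]-np.array(W);a=np.arctan2(v[1],v[0]);t=-(a-.125-np.pi);print('crank',np.linalg.norm(v),(t+np.pi)%(2*np.pi)-np.pi, r.get_obs()['moment'])
E
python3 - <<'E'
from h import *
crank();go([.452,.267,.099])
E
```

```text
crank 0.05038953670794001 3.1016995975189516 [ 0.49310372  1.35549794 -0.00733753]
at [0.5467 0.2973 0.0991] ang 1.698 tilt -1.0 shift [-0.018  -0.0978 -0.0001] spin 0.002
```

Call:
{"api": "play_rows", "payload": {
  "targets": "0.9 -0.0191 -0.0038 0 0;0.9 -0.0354 -0.0146 0 0;0.9 -0.0462 -0.0309 0 0;0.9 -0.05 -0.05 0 0;0.9 -0.0462 -0.0691 0 0;0.9 -0.0354 -0.0854 0 0;0.9 -0.0191 -0.0962 0 0;0.9 0 -0.1 0 0"
}}

```text
clock: 5.28
tcp_pos: [0.4475, 0.2818, 0.0991]
orientation: [2.077, 2.353, 0.003]
contact_force: [11.9, -1.6, 1.5]
grip_width: 0.0186
gripper_force: 49.5
```

Call:
{"api": "play_rows", "payload": {
  "targets": "0.9 0 0 0 0;0.9 0 0 0 0"
}}

```text
clock: 5.45
tcp_pos: [0.4474, 0.2847, 0.099]
orientation: [-2.075, -2.358, -0.006]
contact_force: [2.7, 2.0, 5.1]
grip_width: 0.0179
gripper_force: 53.0
```

Call:
{"api": "play_rows", "payload": {
  "targets": "-1 0 0 0 0;-1 0 0 0 0;-1 0 0 0 0;-1 0 0 0 0;-1 0 0 -0.04 0;-1 0 0 -0.08 0;-1 0 0 -0.12 0;-1 0 0 -0.12 0"
}}

```text
clock: 6.12
tcp_pos: [0.4493, 0.2855, 0.2254]
orientation: [2.075, 2.355, 0.016]
contact_force: [0.4, 1.2, 0.5]
grip_width: 0.0857
gripper_force: 0.0
```

Call:
{"api": "play_rows", "payload": {
  "targets": "-1 -0.31 0.03 0 0;-1 -0.31 0.03 0 0;-1 -0.31 0.03 0 0;-1 -0.31 0.03 0 0;-1 -0.31 0.03 0 0;-1 -0.31 0.03 0 0;-1 -0.31 0.03 0 0;-1 -0.31 0.03 0 0"
}}

```text
clock: 6.78
tcp_pos: [0.5153, -0.0279, 0.2177]
orientation: [2.085, 2.349, -0.004]
contact_force: [0.9, -0.7, -0.6]
grip_width: 0.0851
gripper_force: 0.0
```

Call:
{"api": "play_rows", "payload": {
  "targets": "-1 -0.3 0 0 0;-1 -0.3 0 0 0;-1 -0.3 0 0 0;-1 -0.3 0 0 0;-1 -0.3 0 0 0;-1 -0.3 0 0 0;-1 -0.3 0 0 0;-1 -0.3 0 0 0"
}}

```text
clock: 7.45
tcp_pos: [0.5509, -0.3283, 0.2172]
orientation: [2.089, 2.345, -0.006]
contact_force: [-0.3, -0.7, 0.1]
grip_width: 0.0857
gripper_force: 0.0
```

```bash
python3 - <<'E'
from h import *
go([.5056,-.2587,.1]);print(r.get_obs()['joints'].round(2))
T=r.grab_frame('top');
a=cv2.resize(T[125:275,90:290],None,fx=2.5,fy=2.5,interpolation=2);b=cv2.resize(T[195:300,310:430],None,fx=2.4,fy=2.4,interpolation=2)
o=np.zeros((375,800,3),np.uint8);o[:,:500]=a;o[:252,510:798]=b;cv2.imwrite('pics/c4.png',o[:,:,::-1])
E
```

```text
at [ 0.5509 -0.3283  0.2172] ang 1.687 tilt -1.0 shift [ 0.0748 -0.0367  0.117 ] spin -0.009
[ 0.81  0.49 -0.52  1.63  0.27  1.1   0.34]
```

View pics/c4.png

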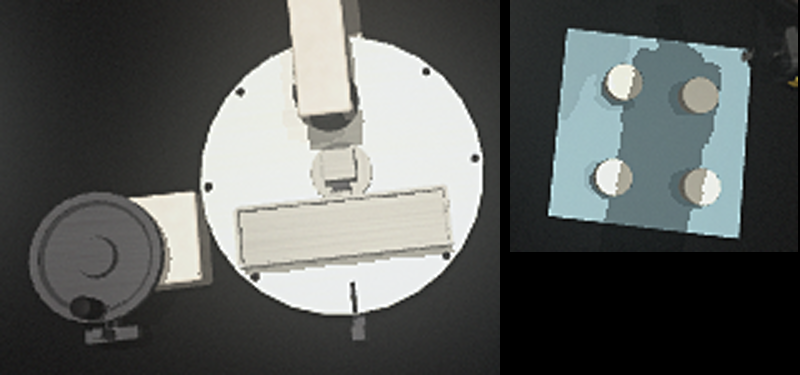

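The tray now lies in front of the axis with its long edge facing the pointer, the dial's line at (354,300) meets the pointer at (358,328), and the crank stands by its own pointer. All four pots are unmoved.

```bash
python3 - <<'E'
from h import *
g=lambda x,y:(x/2.5+90,y/2.5+125)
W=atz('top',g(98,255),.086);G=atz('top',g(85.5,305),.126)
v=(G-W)[:2];print(W,G,np.linalg.norm(v),'crank',-(np.arctan2(v[1],v[0])-.125)-np.pi)
K=[atz('top',g(*p),.085) for p in((235,208),(443,186),(452,246),(245,268))]
t=np.mean(K,0);l=K[1]+K[2]-K[0]-K[3];print('tray',t,'long',np.arctan2(l[1],l[0])+np.pi/2)
C=np.array([.583,.066]);d=t[:2]-C;print(np.linalg.norm(d),np.arctan2(d[1],d[0])+np.pi)
a=np.arctan2(l[1],l[0])+np.pi/2; u=np.array([np.cos(a),np.sin(a)]);w=np.array([-u[1],u[0]])
for k in(-70.5,-23.5,23.5,70.5):print(k,(t[:2]+w*k/1000).round(4))
E
```

```text
[0.49799405 0.28863619 0.086     ] [0.44846754 0.28283036 0.126     ] 0.04986564415245634 crank 0.008305902801105436
tray [0.52716763 0.05829826 0.085     ] long 0.11684395296022121
0.056361069209031694 0.13707883042198876
-70.5 [ 0.5354 -0.0117]
-23.5 [0.5299 0.035 ]
23.5 [0.5244 0.0816]
70.5 [0.5189 0.1283]
```

Call:
{"api": "play_rows", "payload": {
  "targets": "-0.6 0.0748 -0.0367 0.04 -0.009;-0.6 0.0748 -0.0367 0.08 -0.009;-0.6 0.0748 -0.0367 0.12 -0.009;-0.6 0.0748 -0.0367 0.15 -0.009;-0.6 0.0748 -0.0367 0.15 -0.009"
}}

```text
clock: 7.92
tcp_pos: [0.503, -0.2461, 0.0638]
orientation: [-2.059, -2.363, 0.003]
contact_force: [-1.5, 0.9, -0.0]
grip_width: 0.0683
gripper_force: 0.0
```

```bash
python3 - <<'E'
from h import *
go([.5056,-.2587,.012])
S=r.grab_frame('scene');crop('scene','c5',110,150,180,140,4,S)
E
```

```text
at [ 0.503  -0.2461  0.0638] ang 1.708 tilt -1.0 shift [-0.0131  0.0011  0.0517] spin 0.012
```

View pics/c5.png

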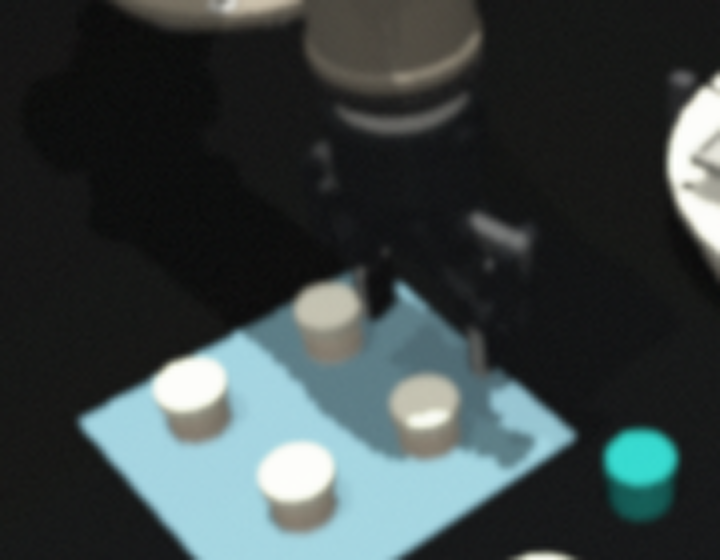

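The fingers straddle the pot at about (425,415) in the crop, the one at top-view (357,230), and the turquoise look-alike is well clear. I'll correct by 13 mm, descend and grip.

Call:
{"api": "play_rows", "payload": {
  "targets": "-0.6 -0.013 0.001 0 0.012;-0.6 -0.013 0.001 0.025 0.012;-0.6 -0.013 0.001 0.052 0.012;-0.6 -0.013 0.001 0.052 0.012"
}}

```text
clock: 8.3
tcp_pos: [0.5087, -0.2627, 0.0143]
orientation: [-2.081, -2.35, 0.002]
contact_force: [-0.1, 0.2, 0.4]
grip_width: 0.0684
gripper_force: 0.0
```

Call:
{"api": "play_rows", "payload": {
  "targets": "0.6 0 0 0 0;0.6 0 0 0 0;0.6 0 0 0 0;0.6 0 0 0 0;0.6 0 0 0 0;0.6 0 0 0 0",
  "squeeze": 40
}}

```text
clock: 8.8
tcp_pos: [0.5116, -0.2629, 0.0188]
orientation: [2.079, 2.35, 0.001]
contact_force: [-1.0, 0.0, 6.1]
grip_width: 0.0366
gripper_force: 40.0
```

Call:
{"api": "play_rows", "payload": {
  "targets": "0.6 0 0 -0.04 0;0.6 0 0 -0.08 0;0.6 0 0 -0.12 0;0.6 0 0 -0.16 0;0.6 0 0 -0.16 0;0.6 0 0 -0.16 0"
}}

```text
clock: 9.3
tcp_pos: [0.512, -0.2627, 0.1803]
orientation: [2.076, 2.348, 0.002]
contact_force: [-0.2, -0.3, -1.2]
grip_width: 0.0366
gripper_force: 40.5
```

```bash
python3 - <<'E'
from h import *
# slots
t=np.array([.5265,.0585]);w=np.array([-.122,.9925])
for k in(-73,-26,26,73):print(k,(t+w*k/1000).round(4))
go([*(t+w*.073),.16])
E
```

```text
-73 [ 0.5354 -0.014 ]
-26 [0.5297 0.0327]
26 [0.5233 0.0843]
73 [0.5176 0.131 ]
at [ 0.512  -0.2627  0.1803] ang 1.694 tilt -1.0 shift [0.3901 0.0537 0.0188] spin -0.002
```

Call:
{"api": "play_rows", "payload": {
  "targets": "0.6 0.386 0.054 0 0;0.6 0.386 0.054 0 0;0.6 0.386 0.054 0 0;0.6 0.386 0.054 0 0;0.6 0.386 0.054 0 0;0.6 0.386 0.054 0 0;0.6 0.386 0.054 0 0;0.6 0.386 0.054 0 0"
}}

```text
clock: 9.97
tcp_pos: [0.5141, 0.0729, 0.1754]
orientation: [-2.08, -2.353, 0.002]
contact_force: [0.1, 0.5, -1.4]
grip_width: 0.0364
gripper_force: 40.5
```

Call:
{"api": "play_rows", "payload": {
  "targets": "0.6 0.0527 0.007 0.02 0;0.6 0.0527 0.007 0.05 0;0.6 0.0527 0.007 0.05 0;0.6 0.0527 0.007 0.05 0"
}}

```text
clock: 10.3
tcp_pos: [0.5134, 0.1248, 0.124]
orientation: [-2.075, -2.354, 0.007]
contact_force: [0.1, -0.4, -0.7]
grip_width: 0.0368
gripper_force: 40.5
```

```bash
python3 - <<'E'
from h import *
go([.5176,.127,.095])
S=r.grab_frame('scene');T=r.grab_frame('top');
a=cv2.resize(S[110:250,260:400],None,fx=3,fy=3,interpolation=2);b=cv2.resize(T[130:260,160:290],None,fx=3,fy=3,interpolation=2)
o=np.zeros((420,800,3),np.uint8);o[:420,:420]=a[:,:420];o[:390,410:]=b;cv2.imwrite('pics/c6.png',o[:,:,::-1])
E
```

```text
at [0.5134 0.1248 0.124 ] ang 1.697 tilt -1.0 shift [0.0016 0.0046 0.029 ] spin 0.001
```

View pics/c6.png

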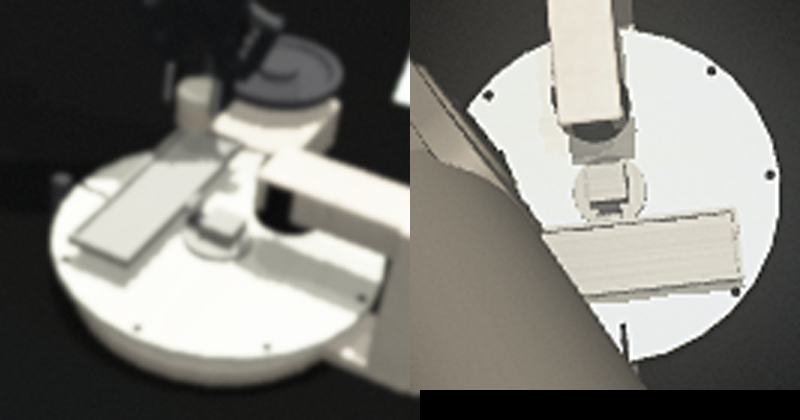

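The scene half shows the pot upright in the fingers above the tray's far end at (195,100). I'll lower it.

Call:
{"api": "play_rows", "payload": {
  "targets": "0.6 0.0015 0.004 0.01 0;0.6 0.0015 0.004 0.02 0;0.6 0.0015 0.004 0.029 0;0.6 0.0015 0.004 0.029 0;0.6 0.0015 0.004 0.029 0"
}}

```text
clock: 10.82
tcp_pos: [0.5191, 0.1259, 0.0966]
orientation: [-2.081, -2.353, 0.002]
contact_force: [0.1, 0.5, -1.5]
grip_width: 0.0363
gripper_force: 40.5
```

```bash
python3 - <<'E'
from h import *
go([.5176,.127,.095]);print(r.get_obs()['contact_force'])
S=r.grab_frame('scene');crop('scene','c7',270,90,110,90,6,S)
E
```

```text
at [0.5191 0.1259 0.0966] ang 1.693 tilt -1.0 shift [ 0.0013 -0.0013  0.0016] spin -0.003
[ 0.08182865  0.49668318 -1.53728169]
```

View pics/c7.png

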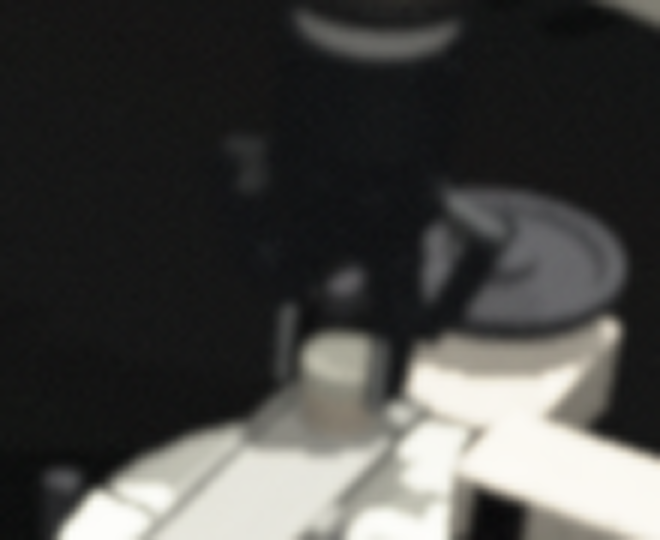

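The pot sits inside the tray's far end, just about at the floor. I'll go down 3 mm more, release and retreat.

Call:
{"api": "play_rows", "payload": {
  "targets": "0.6 0 -0.001 0.002 0;0.6 0 -0.001 0.003 0;0.6 0 -0.001 0.003 0"
}}

```text
clock: 11.12
tcp_pos: [0.5187, 0.1265, 0.0946]
orientation: [2.08, 2.354, 0.001]
contact_force: [-0.1, -0.6, 2.4]
grip_width: 0.0364
gripper_force: 40.7
```

Call:
{"api": "play_rows", "payload": {
  "targets": "-0.2 0 0 0 0;-0.35 0 0 0 0;-0.35 0 0 0 0;-0.35 0 0 -0.03 0;-0.35 0 0 -0.07 0;-0.35 0 0 -0.09 0;-0.35 0 0 -0.09 0;-0.35 0 0 -0.09 0"
}}

```text
clock: 11.78
tcp_pos: [0.5194, 0.1265, 0.1855]
orientation: [2.08, 2.352, 0.003]
contact_force: [-0.6, 0.0, -0.4]
grip_width: 0.0572
gripper_force: 0.0
```

```bash
python3 - <<'E'
from h import *
go([.495,-.338,.19])
T=r.grab_frame('top');cv2.imwrite('pics/t8.png',cv2.resize(T[120:300,90:430],None,fx=2.3,fy=2.3,interpolation=2)[:,:,::-1])
E
```

```text
at [0.5194 0.1265 0.1855] ang 1.693 tilt -1.0 shift [-0.458  -0.081  -0.0046] spin -0.003
```

```bash
cat >> h.py <<'E'
def pots(x0=310,y0=190,x1=430,y1=305,z=.035,img=None):
    f=r.grab_frame('top') if img is None else img
    c=f[y0:y1,x0:x1].astype(int); m=((c[...,0]>c[...,2]-12)&(c.min(2)>110)).astype(np.uint8)
    n,l,s,ce=cv2.connectedComponentsWithStats(m)
    for i in range(1,n):
        if s[i,4]>25:
            p=(ce[i][0]+x0,ce[i][1]+y0);print(np.round(p,1),s[i,2:5],atz('top',p,z).round(4))
E
python3 - <<'E'
from h import *
pots(); pots(160,180,300,260,.115)
E
```

```text
[389.  234.1] [ 15  15 183] [ 0.492  -0.3367  0.035 ]
[352.9 268.5] [ 16  16 193] [ 0.4068 -0.2455  0.035 ]
[389.5 272.4] [ 16  16 195] [ 0.3982 -0.3349  0.035 ]
[174.3 231.7] [  42   79 1850] [0.4852 0.1751 0.115 ]
[174.1 183. ] [21 11 72] [0.5988 0.1813 0.115 ]
[237.9 208.9] [  95   71 4899] [0.5391 0.0314 0.115 ]
```

Call:
{"api": "play_rows", "payload": {
  "targets": "-0.6 -0.458 -0.083 0 0;-0.6 -0.458 -0.083 0 0;-0.6 -0.458 -0.083 0 0;-0.6 -0.458 -0.083 0 0;-0.6 -0.458 -0.083 0 0;-0.6 -0.458 -0.083 0 0;-0.6 -0.458 -0.083 0 0;-0.6 -0.458 -0.083 0 0"
}}

```text
clock: 12.6
tcp_pos: [0.4985, -0.2083, 0.183]
orientation: [-2.079, -2.352, 0.001]
contact_force: [0.3, 1.2, 0.1]
grip_width: 0.0683
gripper_force: 0.0
```

Call:
{"api": "play_rows", "payload": {
  "targets": "-0.6 -0.13 -0.024 0.03 0;-0.6 -0.13 -0.024 0.07 0;-0.6 -0.13 -0.024 0.11 0;-0.6 -0.13 -0.024 0.12 0;-0.6 -0.13 -0.024 0.12 0;-0.6 -0.13 -0.024 0.12 0"
}}

```text
clock: 13.1
tcp_pos: [0.487, -0.3399, 0.0581]
orientation: [-2.079, -2.342, 0.005]
contact_force: [-1.5, -0.1, 0.1]
grip_width: 0.0682
gripper_force: 0.0
```

```bash
python3 - <<'E'
from h import *
go([.492,-.338,.016])
E
```

```text
at [ 0.487  -0.3399  0.0581] ang 1.689 tilt -0.9999 shift [0.0011 0.0056 0.0421] spin -0.007
```

Call:
{"api": "play_rows", "payload": {
  "targets": "-0.6 0.002 0.006 0 0;-0.6 0.002 0.006 0.025 0;-0.6 0.002 0.006 0.04 0;-0.6 0.002 0.006 0.04 0;-0.6 0.002 0.006 0.04 0"
}}

```text
clock: 13.52
tcp_pos: [0.4991, -0.334, 0.0255]
orientation: [2.078, 2.356, 0.001]
contact_force: [0.4, 0.6, 0.5]
grip_width: 0.0685
gripper_force: 0.0
```

Call:
{"api": "play_rows", "payload": {
  "targets": "0.6 0 0 0 0;0.6 0 0 0 0;0.6 0 0 0 0;0.6 0 0 0 0;0.6 0 0 0 0;0.6 0 0 0 0"
}}

```text
clock: 14.02
tcp_pos: [0.4987, -0.3359, 0.0263]
orientation: [2.079, 2.352, 0.001]
contact_force: [-0.9, 1.6, 6.5]
grip_width: 0.0358
gripper_force: 39.1
```

```bash
python3 - <<'E'
from h import *
go([.492,-.337,.016])
E
```

```text
at [ 0.4987 -0.3359  0.0263] ang 1.694 tilt -1.0 shift [-0.0002 -0.0068  0.0102] spin -0.002
```

Call:
{"api": "play_rows", "payload": {
  "targets": "0.6 0 0 -0.04 0;0.6 0 0 -0.08 0;0.6 0 0 -0.12 0;0.6 0 0 -0.16 0;0.6 0 0 -0.16 0;0.6 0 0 -0.16 0"
}}

```text
clock: 14.52
tcp_pos: [0.4995, -0.3366, 0.1881]
orientation: [2.076, 2.348, 0.001]
contact_force: [-0.3, 0.3, -1.9]
grip_width: 0.0361
gripper_force: 40.4
```

```bash
python3 - <<'E'
from h import *
go([.5233,.0843,.16])
E
```

```text
at [ 0.4995 -0.3366  0.1881] ang 1.693 tilt -1.0 shift [0.4149 0.0749 0.0265] spin -0.003
```

Call:
{"api": "play_rows", "payload": {
  "targets": "0.6 0.415 0.075 0 0;0.6 0.415 0.075 0 0;0.6 0.415 0.075 0 0;0.6 0.415 0.075 0 0;0.6 0.415 0.075 0 0;0.6 0.415 0.075 0 0;0.6 0.415 0.075 0 0;0.6 0.415 0.075 0 0"
}}

```text
clock: 15.18
tcp_pos: [0.515, -0.0012, 0.1834]
orientation: [-2.08, -2.353, 0.002]
contact_force: [0.9, 0.3, -0.8]
grip_width: 0.0357
gripper_force: 40.4
```

Call:
{"api": "play_rows", "payload": {
  "targets": "0.6 0.086 0.015 0.0 0;0.6 0.086 0.015 0 0;0.6 0.086 0.015 0.02 0;0.6 0.086 0.015 0.05 0;0.6 0.086 0.015 0.05 0;0.6 0.086 0.015 0.05 0;0.6 0.086 0.015 0.05 0;0.6 0.086 0.015 0.05 0"
}}

```text
clock: 15.85
tcp_pos: [0.5214, 0.0839, 0.1355]
orientation: [2.081, 2.352, 0.002]
contact_force: [0.5, 0.8, -0.6]
grip_width: 0.0357
gripper_force: 40.5
```

```bash
python3 - <<'E'
from h import *
go([.5233,.0843,.102])
E
```

```text
at [0.5214 0.0839 0.1355] ang 1.693 tilt -1.0 shift [0.0002 0.0019 0.0335] spin -0.003
```

Settled now. I'll lower and check for contact.

Call:
{"api": "play_rows", "payload": {
  "targets": "0.6 0 0.002 0.015 0;0.6 0 0.002 0.025 0;0.6 0 0.002 0.034 0;0.6 0 0.002 0.036 0;0.6 0 0.002 0.036 0;0.6 0 0.002 0.036 0"
}}

```text
clock: 16.35
tcp_pos: [0.5227, 0.0842, 0.0986]
orientation: [2.081, 2.353, -0.001]
contact_force: [-0.9, -1.0, 1.4]
grip_width: 0.0358
gripper_force: 40.7
```

```bash
python3 - <<'E'
from h import *
go([.5233,.0843,.102])
S=r.grab_frame('scene');crop('scene','c9',270,90,110,90,6,S)
E
```

```text
at [0.5227 0.0842 0.0986] ang 1.693 tilt -1.0 shift [-0.      0.0006 -0.0034] spin -0.003
```

View pics/c9.png

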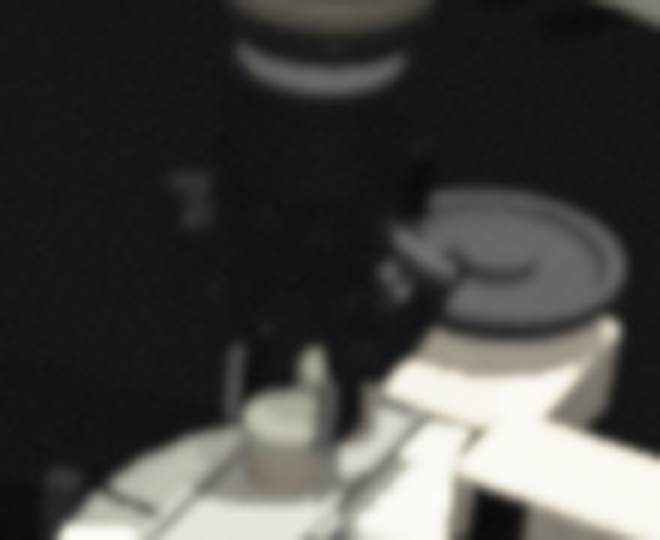

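The pot stands in its slot next to the first, with floor contact of about 2 N. I'll release and go for the third pot.

Call:
{"api": "play_rows", "payload": {
  "targets": "-0.2 0 0 0 0;-0.35 0 0 0 0;-0.35 0 0 0 0;-0.35 0 0 -0.03 0;-0.35 0 0 -0.07 0;-0.35 0 0 -0.09 0;-0.35 0 0 -0.09 0;-0.35 0 0 -0.09 0"
}}

```text
clock: 17.07
tcp_pos: [0.5234, 0.0848, 0.1896]
orientation: [2.08, 2.352, 0.003]
contact_force: [0.3, -1.1, -0.2]
grip_width: 0.0579
gripper_force: 0.0
```

```bash
python3 - <<'E'
from h import *
pots();go([.408,-.2455,.19])
E
```

```text
[352.9 268.5] [ 16  16 193] [ 0.4068 -0.2455  0.035 ]
[389.5 272.5] [ 16  16 196] [ 0.3981 -0.3349  0.035 ]
at [0.5224 0.0844 0.1882] ang 1.694 tilt -1.0 shift [-0.3134 -0.154  -0.0017] spin -0.002
```

Call:
{"api": "play_rows", "payload": {
  "targets": "-0.6 -0.314 -0.154 0 0;-0.6 -0.314 -0.154 0 0;-0.6 -0.314 -0.154 0 0;-0.6 -0.314 -0.154 0 0;-0.6 -0.314 -0.154 0 0;-0.6 -0.314 -0.154 0 0;-0.6 -0.314 -0.154 0 0;-0.6 -0.314 -0.154 0 0"
}}

```text
clock: 17.78
tcp_pos: [0.4115, -0.2319, 0.187]
orientation: [-2.079, -2.352, 0.001]
contact_force: [0.4, 0.1, 0.1]
grip_width: 0.0686
gripper_force: 0.0
```

Call:
{"api": "play_rows", "payload": {
  "targets": "-0.6 -0.014 -0.007 0.03 0;-0.6 -0.014 -0.007 0.07 0;-0.6 -0.014 -0.007 0.11 0;-0.6 -0.014 -0.007 0.12 0;-0.6 -0.014 -0.007 0.12 0;-0.6 -0.014 -0.007 0.12 0;-0.6 -0.014 -0.007 0.12 0;-0.6 -0.014 -0.007 0.12 0"
}}

```text
clock: 18.45
tcp_pos: [0.4099, -0.2456, 0.0702]
orientation: [2.078, 2.352, 0.001]
contact_force: [-0.5, 0.2, 0.3]
grip_width: 0.0684
gripper_force: 0.0
```

```bash
python3 - <<'E'
from h import *
go([.409,-.2455,.018])
E
```

```text
at [ 0.4099 -0.2456  0.0702] ang 1.694 tilt -1.0 shift [ 0.0004 -0.0011  0.0522] spin -0.002
```

Call:
{"api": "play_rows", "payload": {
  "targets": "-0.6 0 -0.001 0.025 0;-0.6 0 -0.001 0.05 0;-0.6 0 -0.001 0.052 0;-0.6 0 -0.001 0.052 0;-0.6 0 -0.001 0.052 0"
}}

```text
clock: 18.87
tcp_pos: [0.4084, -0.2457, 0.0177]
orientation: [2.079, 2.353, 0.001]
contact_force: [0.9, -0.3, 0.2]
grip_width: 0.0686
gripper_force: 0.0
```

Call:
{"api": "play_rows", "payload": {
  "targets": "0.6 0 0 0 0;0.6 0 0 0 0;0.6 0 0 0 0;0.6 0 0 0 0;0.6 0 0 0 0;0.6 0 0 0 0"
}}

```text
clock: 19.37
tcp_pos: [0.4081, -0.2458, 0.0177]
orientation: [2.08, 2.352, -0.0]
contact_force: [-1.8, 1.2, 9.6]
grip_width: 0.0368
gripper_force: 39.0
```

Call:
{"api": "play_rows", "payload": {
  "targets": "0.6 0 0 -0.04 0;0.6 0 0 -0.08 0;0.6 0 0 -0.12 0;0.6 0 0 -0.16 0;0.6 0 0 -0.16 0;0.6 0 0 -0.16 0"
}}

```text
clock: 19.87
tcp_pos: [0.4088, -0.2463, 0.1792]
orientation: [2.077, 2.349, 0.0]
contact_force: [0.2, 0.4, -0.8]
grip_width: 0.0362
gripper_force: 40.8
```

```bash
python3 - <<'E'
from h import *
go([.5297,.0327,.16])
E
```

```text
at [ 0.4088 -0.2463  0.1792] ang 1.693 tilt -1.0 shift [0.2622 0.1539 0.0187] spin -0.003
```

Call:
{"api": "play_rows", "payload": {
  "targets": "0.6 0.262 0.154 0 0;0.6 0.262 0.154 0 0;0.6 0.262 0.154 0 0;0.6 0.262 0.154 0 0;0.6 0.262 0.154 0 0;0.6 0.262 0.154 0 0;0.6 0.262 0.154 0 0;0.6 0.262 0.154 0 0"
}}

```text
clock: 20.53
tcp_pos: [0.5289, 0.041, 0.1757]
orientation: [-2.07, -2.36, -0.005]
contact_force: [0.5, 0.5, 0.6]
grip_width: 0.0363
gripper_force: 40.8
```

Call:
{"api": "play_rows", "payload": {
  "targets": "0.6 0 0 0 0;0.6 0 0 0.03 0;0.6 0 0 0.05 0;0.6 0 0 0.05 0;0.6 0 0 0.05 0;0.6 0 0 0.05 0"
}}

```text
clock: 21.03
tcp_pos: [0.5281, 0.0329, 0.1268]
orientation: [2.082, 2.353, -0.0]
contact_force: [0.4, 0.3, 0.2]
grip_width: 0.0364
gripper_force: 40.8
```

```bash
python3 - <<'E'
from h import *
go([.5297,.0327,.09])
E
```

```text
at [0.5281 0.0329 0.1268] ang 1.693 tilt -1.0 shift [-0.0003  0.0015  0.0368] spin -0.003
```

Call:
{"api": "play_rows", "payload": {
  "targets": "0.6 0 0.001 0.015 0;0.6 0 0.001 0.025 0;0.6 0 0.001 0.032 0;0.6 0 0.001 0.036 0;0.6 0 0.001 0.036 0;0.6 0 0.001 0.036 0"
}}

```text
clock: 21.53
tcp_pos: [0.5291, 0.0335, 0.0906]
orientation: [2.081, 2.354, -0.0]
contact_force: [-0.4, -1.2, 0.6]
grip_width: 0.0364
gripper_force: 41.1
```

```bash
python3 - <<'E'
from h import *
go([.5297,.0327,.09])
E
```

```text
at [0.5291 0.0335 0.0906] ang 1.694 tilt -1.0 shift [-0.0009  0.0005  0.0006] spin -0.002
```

Call:
{"api": "play_rows", "payload": {
  "targets": "0.6 0 0 0.002 0;0.6 0 0 0.002 0;0.6 0 0 0.002 0;-0.2 0 0 0.002 0;-0.35 0 0 0.002 0;-0.35 0 0 0.002 0;-0.35 0 0 -0.03 0;-0.35 0 0 -0.07 0"
}}

```text
clock: 22.2
tcp_pos: [0.5266, 0.0333, 0.1583]
orientation: [-2.077, -2.35, 0.007]
contact_force: [0.3, -1.1, 0.0]
grip_width: 0.058
gripper_force: 0.0
```

Call:
{"api": "play_rows", "payload": {
  "targets": "-0.35 0 0 -0.03 0;-0.35 0 0 -0.03 0;-0.35 0 0 -0.03 0"
}}

```text
clock: 22.45
tcp_pos: [0.5303, 0.0339, 0.1921]
orientation: [2.079, 2.351, 0.004]
contact_force: [-0.1, -0.3, -1.8]
grip_width: 0.0576
gripper_force: 0.0
```

```bash
python3 - <<'E'
from h import *
pots();go([.400,-.335,.19])
E
```

```text
[389.5 272.4] [ 16  16 196] [ 0.3983 -0.335   0.035 ]
at [0.5291 0.0335 0.1905] ang 1.694 tilt -1.0 shift [-0.3499 -0.1733  0.0005] spin -0.002
```

Call:
{"api": "play_rows", "payload": {
  "targets": "-0.6 -0.35 -0.173 0 0;-0.6 -0.35 -0.173 0 0;-0.6 -0.35 -0.173 0 0;-0.6 -0.35 -0.173 0 0;-0.6 -0.35 -0.173 0 0;-0.6 -0.35 -0.173 0 0;-0.6 -0.35 -0.173 0 0;-0.6 -0.35 -0.173 0 0"
}}

```text
clock: 23.17
tcp_pos: [0.417, -0.2823, 0.1887]
orientation: [-2.079, -2.352, 0.001]
contact_force: [1.1, -0.2, -0.2]
grip_width: 0.0684
gripper_force: 0.0
```

Call:
{"api": "play_rows", "payload": {
  "targets": "-0.6 -0.051 -0.025 0.0 0;-0.6 -0.051 -0.025 0.04 0;-0.6 -0.051 -0.025 0.08 0;-0.6 -0.051 -0.025 0.12 0;-0.6 -0.051 -0.025 0.12 0;-0.6 -0.051 -0.025 0.12 0;-0.6 -0.051 -0.025 0.12 0;-0.6 -0.051 -0.025 0.12 0"
}}

```text
clock: 23.83
tcp_pos: [0.4022, -0.3352, 0.0725]
orientation: [2.078, 2.352, 0.0]
contact_force: [-0.6, 0.7, 0.3]
grip_width: 0.0684
gripper_force: 0.0
```

```bash
python3 - <<'E'
from h import *
go([.400,-.335,.018])
E
```

```text
at [ 0.4022 -0.3352  0.0725] ang 1.695 tilt -1.0 shift [ 0.0006 -0.0023  0.0545] spin -0.001
```

Call:
{"api": "play_rows", "payload": {
  "targets": "-0.6 0 -0.002 0.025 0;-0.6 0 -0.002 0.05 0;-0.6 0 -0.002 0.054 0;-0.6 0 -0.002 0.054 0;-0.6 0 -0.002 0.054 0"
}}

```text
clock: 24.25
tcp_pos: [0.3998, -0.3354, 0.018]
orientation: [2.079, 2.352, 0.0]
contact_force: [0.2, -1.2, 0.8]
grip_width: 0.0684
gripper_force: 0.0
```

Call:
{"api": "play_rows", "payload": {
  "targets": "0.6 0 0 0 0;0.6 0 0 0 0;0.6 0 0 0 0;0.6 0 0 0 0;0.6 0 0 0 0;0.6 0 0 0 0"
}}

```text
clock: 24.75
tcp_pos: [0.3994, -0.3355, 0.0179]
orientation: [2.079, 2.352, -0.0]
contact_force: [-2.4, 0.6, 8.5]
grip_width: 0.0363
gripper_force: 39.1
```

Call:
{"api": "play_rows", "payload": {
  "targets": "0.6 0 0 -0.04 0;0.6 0 0 -0.08 0;0.6 0 0 -0.12 0;0.6 0 0 -0.16 0;0.6 0 0 -0.16 0;0.6 0 0 -0.16 0"
}}

```text
clock: 25.25
tcp_pos: [0.4, -0.3361, 0.1793]
orientation: [2.077, 2.349, -0.001]
contact_force: [-0.0, 1.0, -0.8]
grip_width: 0.0364
gripper_force: 40.5
```

```bash
python3 - <<'E'
from h import *
go([.5354,-.014,.16])
pots(160,180,300,260,.115)
E
```

```text
at [ 0.4    -0.3361  0.1793] ang 1.693 tilt -1.0 shift [0.3032 0.1736 0.0184] spin -0.003
[226.1 210.2] [ 113   71 6431] [0.536  0.0584 0.115 ]
[164.3 220.1] [ 11  37 345] [0.5114 0.1993 0.115 ]
```

Call:
{"api": "play_rows", "payload": {
  "targets": "0.6 0.303 0.174 0 0;0.6 0.303 0.174 0 0;0.6 0.303 0.174 0 0;0.6 0.303 0.174 0 0;0.6 0.303 0.174 0 0;0.6 0.303 0.174 0 0;0.6 0.303 0.174 0 0;0.6 0.303 0.174 0 0"
}}

```text
clock: 25.97
tcp_pos: [0.5269, -0.0259, 0.1745]
orientation: [-2.079, -2.352, 0.003]
contact_force: [1.1, -0.4, 0.0]
grip_width: 0.0364
gripper_force: 40.5
```

Call:
{"api": "play_rows", "payload": {
  "targets": "0.6 0.014 0.008 0 0;0.6 0.014 0.008 0.02 0;0.6 0.014 0.008 0.05 0;0.6 0.014 0.008 0.05 0;0.6 0.014 0.008 0.05 0;0.6 0.014 0.008 0.05 0"
}}

```text
clock: 26.47
tcp_pos: [0.5339, -0.0129, 0.1263]
orientation: [-2.08, -2.353, 0.001]
contact_force: [0.2, 0.2, -0.0]
grip_width: 0.0366
gripper_force: 40.5
```

```bash
python3 - <<'E'
from h import *
go([.5354,-.014,.088])
S=r.grab_frame('scene');crop('scene','c10',255,105,130,100,5,S)
E
```

```text
at [ 0.5339 -0.0129  0.1263] ang 1.694 tilt -1.0 shift [-0.0013  0.0014  0.0383] spin -0.002
```

View pics/c10.png

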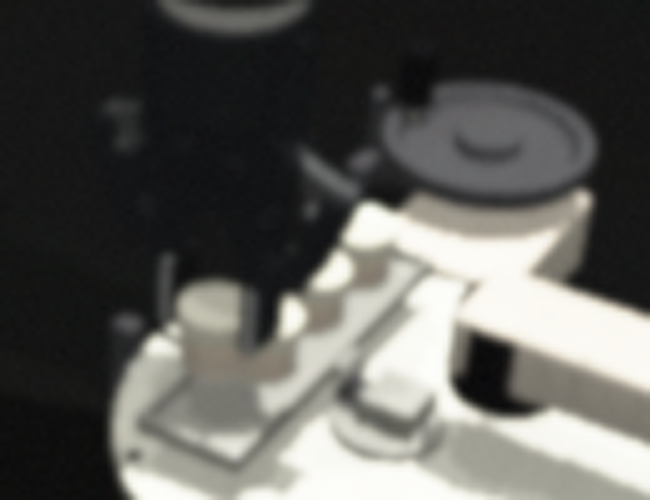

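Three pots stand upright in a row at (365,260), (325,290) and (280,335), and the fourth hangs above its slot at (215,330). I'll lower and release it.

Call:
{"api": "play_rows", "payload": {
  "targets": "0.6 -0.001 0.001 0.015 0;0.6 -0.001 0.001 0.025 0;0.6 -0.001 0.001 0.034 0;0.6 -0.001 0.001 0.038 0;0.6 -0.001 0.001 0.039 0;0.6 -0.001 0.001 0.039 0;0.6 -0.001 0.001 0.039 0"
}}

```text
clock: 27.1
tcp_pos: [0.5352, -0.0141, 0.0876]
orientation: [2.081, 2.353, -0.001]
contact_force: [-1.2, -0.5, 3.3]
grip_width: 0.0365
gripper_force: 41.0
```

```bash
python3 - <<'E'
from h import *
go([.5354,-.014,.088])
E
```

```text
at [ 0.5352 -0.0141  0.0876] ang 1.693 tilt -1.0 shift [ 0.      0.0002 -0.0004] spin -0.003
```

Call:
{"api": "play_rows", "payload": {
  "targets": "-0.2 0 0 0 0;-0.35 0 0 0 0;-0.35 0 0 0 0;-0.35 0 0 -0.04 0;-0.35 0 0 -0.065 0;1 0 0 -0.065 0;1 0.047 0 -0.065 0;1 0.047 0 -0.065 0"
}}

```text
clock: 27.77
tcp_pos: [0.5292, 0.0385, 0.1532]
orientation: [-2.075, -2.357, -0.006]
contact_force: [-1.0, 1.0, -0.2]
grip_width: 0.0219
gripper_force: 0.0
```

Call:
{"api": "play_rows", "payload": {
  "targets": "1 0 0 0 0;1 0 0 0 0;1 0 0 0 0;1 0 0 0 0;1 0 0 0 0;1 0 0 0 0;1 0 0 0 0;1 0 0 0 0"
}}

```text
clock: 28.43
tcp_pos: [0.5295, 0.0327, 0.1523]
orientation: [2.081, 2.353, -0.0]
contact_force: [0.5, -0.2, 0.2]
grip_width: -0.0003
gripper_force: 0.0
```

```bash
python3 - <<'E'
from h import *
go([.5297,.0327,.108])
T=r.grab_frame('top');S=r.grab_frame('scene')
a=cv2.resize(S[100:220,250:380],None,fx=3,fy=3,interpolation=2);b=cv2.resize(T[130:260,160:290],None,fx=3,fy=3,interpolation=2)
o=np.zeros((390,780,3),np.uint8);o[:360,:390]=a;o[:,390:]=b;cv2.imwrite('pics/c11.png',o[:,:,::-1])
E
```

```text
at [0.5295 0.0327 0.1523] ang 1.693 tilt -1.0 shift [-0.      0.0002  0.0443] spin -0.003
```

View pics/c11.png

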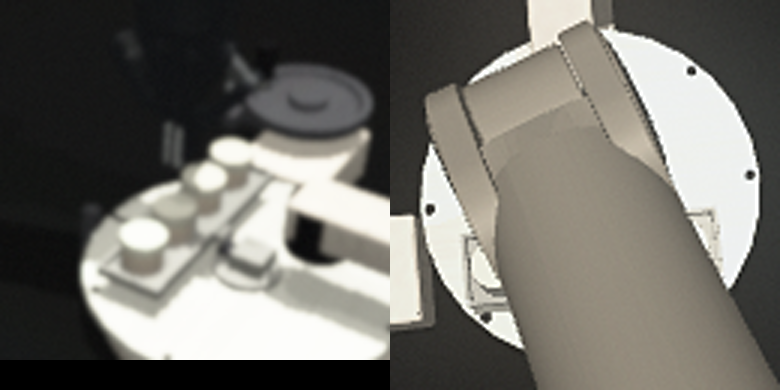

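All four pots stand upright in the tray (scene half: (145,240), (175,215), (205,180), (230,155)), and the shut fingers are over the third pot I placed. I'll press down in steps.

Call:
{"api": "play_rows", "payload": {
  "targets": "1 0 0 0.02 0;1 0 0 0.04 0;1 0 0 0.05 0;1 0 0 0.055 0;1 0 0 0.058 0;1 0 0 0.06 0;1 0 0 0.06 0;1 0 0 0.06 0"
}}

```text
clock: 29.2
tcp_pos: [0.5294, 0.033, 0.0923]
orientation: [-2.081, -2.354, 0.0]
contact_force: [0.7, 0.1, 1.2]
grip_width: -0.0003
gripper_force: 0.0
```

```bash
python3 - <<'E'
from h import *
go([.5297,.0327,.087]);print(r.get_obs()['contact_force'])
E
```

```text
at [0.5294 0.033  0.0923] ang 1.694 tilt -1.0 shift [-0.0003  0.0002  0.0053] spin -0.002
[0.70849048 0.0663679  1.16483568]
```

```bash
python3 - <<'E'
from h import *
S=r.grab_frame('scene');crop('scene','c12',260,110,110,90,6,S)
E
```

```text
(no output)
```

View pics/c12.png

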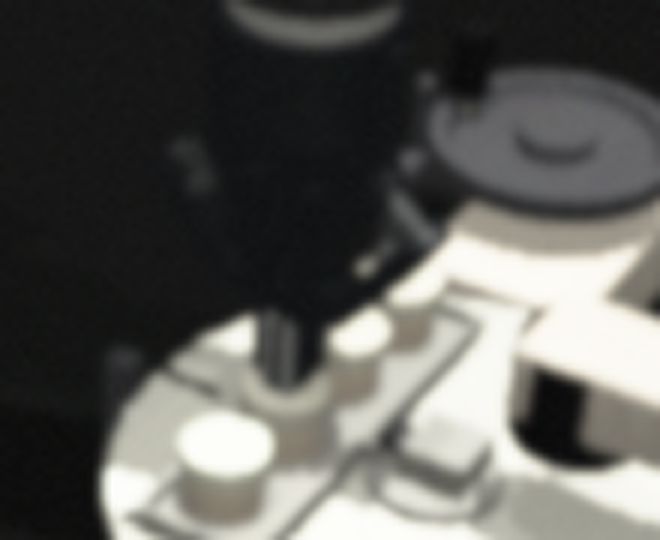

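The fingertips rest on the centre of the lid and the tray has sunk. I'll keep pressing to its stop.

Call:
{"api": "play_rows", "payload": {
  "targets": "1 0 0 0.002 0;1 0 0 0.004 0;1 0 0 0.006 0;1 0 0 0.007 0;1 0 0 0.007 0;1 0 0 0.007 0"
}}

```text
clock: 29.75
tcp_pos: [0.53, 0.0331, 0.0874]
orientation: [2.08, 2.352, -0.0]
contact_force: [-7.8, -2.2, 24.0]
grip_width: 0.0001
gripper_force: 11.9
```

Call:
{"api": "play_rows", "payload": {
  "targets": "1 0 0 0.001 0;1 0 0 0.002 0;1 0 0 0.003 0;1 0 0 0.003 0"
}}

```text
clock: 30.08
tcp_pos: [0.5303, 0.0331, 0.0871]
orientation: [2.078, 2.351, -0.002]
contact_force: [-16.6, -4.7, 52.3]
grip_width: -0.0001
gripper_force: 26.2
```

It's at the stop: .087 m, with the force rising steeply. I'll lift off and look.

Call:
{"api": "play_rows", "payload": {
  "targets": "1 0 0 -0.01 0;1 0 0 -0.03 0;1 0 0 -0.06 0;1 0 0 -0.1 0;1 0 0 -0.14 0;1 0 0 -0.14 0"
}}

```text
clock: 30.58
tcp_pos: [0.5336, 0.0343, 0.2296]
orientation: [2.075, 2.348, 0.013]
contact_force: [2.0, -0.8, 1.0]
grip_width: 0.0
gripper_force: 0.0
```

Call:
{"api": "play_rows", "payload": {
  "targets": "-1 0.242 -0.05 0 0;-1 0.242 -0.05 0 0;-1 0.242 -0.05 0 0;-1 0.242 -0.05 0 0;-1 0.242 -0.05 0 0;-1 0.242 -0.05 0 0;-1 0.242 -0.05 0 0;-1 0.242 -0.05 0 0"
}}

```text
clock: 31.25
tcp_pos: [0.4487, 0.2697, 0.2223]
orientation: [-2.073, -2.359, -0.001]
contact_force: [0.2, -1.1, -0.8]
grip_width: 0.0855
gripper_force: 0.0
```

```bash
python3 - <<'E'
from h import *
go([.4474,.283,.099])
S=r.grab_frame('scene');T=r.grab_frame('top');
a=cv2.resize(S[110:240,260:380],None,fx=3.3,fy=3.3,interpolation=2);b=cv2.resize(T[150:270,160:290],None,fx=3,fy=3,interpolation=2)
o=np.zeros((430,800,3),np.uint8);o[:a.shape[0],:a.shape[1]]=a;o[:360,400:790]=b;cv2.imwrite('pics/c13.png',o[:,:,::-1])
E
```

```text
at [0.4487 0.2697 0.2223] ang 1.7 tilt -1.0 shift [0.0132 0.0005 0.1233] spin 0.004
```

View pics/c13.png

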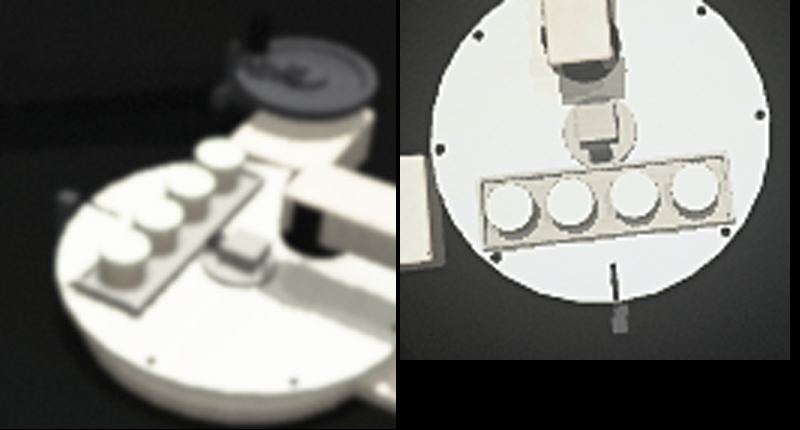

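All four pots stand in a row in the tray, and the tray looks low on the dial. I'll verify the lid height by triangulation and check the pot offsets in the tray.

```bash
python3 - <<'E'
from h import *
for t,s in(((694,190),(122,247)),((634,193),(155,214)),((573,202),(190,184)),((512,208),(219,154))):
    p=(160+(t[0]-400)/3,150+t[1]/3);q=(260+s[0]/3.3,110+s[1]/3.3)
    X=tri(p,q)[0];Y=atz('top',p,.0905);d=Y[:2]-np.array([.526,.0586]);a=.122
    print(X.round(4),'tray xy',(d@[np.cos(a),np.sin(a)]).round(4),(d@[-np.sin(a),np.cos(a)]).round(4))
E
```

```text
[ 0.5335 -0.0137  0.0854] tray xy -0.002 -0.0728
[0.5295 0.0327 0.0881] tray xy 0.0009 -0.0257
[0.5235 0.0821 0.0864] tray xy -0.0009 0.0226
[0.5178 0.1293 0.0882] tray xy -0.0003 0.0705
```

Call:
{"api": "play_rows", "payload": {
  "targets": "-1 0 0 0.01 0;-1 0 0 0.01 0;-1 0 0 0.01 0"
}}

```text
clock: 31.6
tcp_pos: [0.4503, 0.2653, 0.2112]
orientation: [-2.083, -2.351, 0.003]
contact_force: [0.2, -0.3, 0.4]
grip_width: 0.0851
gripper_force: 0.0
```

```bash
python3 - <<'E'
from h import *
go([.4474,.284,.099])
E
```

```text
at [0.4503 0.2653 0.2112] ang 1.691 tilt -1.0 shift [ 0.0191 -0.0005  0.1122] spin -0.005
```

The tray is held down: lids are at about 0.087–0.09 m, and the pots are within 3 mm of centre across the tray. I'll re-grip the crank.

Call:
{"api": "play_rows", "payload": {
  "targets": "-1 0.019 0 0.0 0;-1 0.019 0 0.035 0;-1 0.019 0 0.07 0;-1 0.019 0 0.1 0;-1 0.019 0 0.112 0;-1 0.019 0 0.112 0;-1 0.019 0 0.112 0"
}}

```text
clock: 32.18
tcp_pos: [0.4482, 0.2859, 0.1008]
orientation: [-2.081, -2.353, 0.0]
contact_force: [0.6, -0.5, 1.3]
grip_width: 0.0854
gripper_force: 0.0
```

Call:
{"api": "play_rows", "payload": {
  "targets": "0.9 0 0 0 0;0.9 0 0 0 0;0.9 0 0 0 0;0.9 0 0 0 0;0.9 0 0 0 0;0.9 0 0 0 0;0.9 0 0 0 0;0.9 0 0 0 0",
  "squeeze": 60
}}

```text
clock: 32.85
tcp_pos: [0.4474, 0.286, 0.1011]
orientation: [2.08, 2.354, -0.001]
contact_force: [-4.1, -1.3, 8.4]
grip_width: 0.0181
gripper_force: 58.4
```

```bash
python3 - <<'E'
from h import *
crank((.497,.2905));go([.4474,.2844,.099])
E
```

```text
crank 0.049765498831026045 0.035260956268171384 [-0.39770672  0.76429144 -0.00827178]
at [0.4474 0.286  0.1011] ang 1.694 tilt -1.0 shift [-0.0016 -0.0002  0.0021] spin -0.002
```

Call:
{"api": "play_rows", "payload": {
  "targets": "0.9 0.0191 0.0038 0 0;0.9 0.0354 0.0146 0 0;0.9 0.0462 0.0309 0 0;0.9 0.05 0.05 0 0;0.9 0.0462 0.0691 0 0;0.9 0.0354 0.0854 0 0;0.9 0.0191 0.0962 0 0;0.9 0 0.1 0 0"
}}

```text
clock: 33.52
tcp_pos: [0.5466, 0.2995, 0.1011]
orientation: [-2.078, -2.353, 0.0]
contact_force: [-9.1, 1.6, 8.6]
grip_width: 0.0175
gripper_force: 60.0
```

Call:
{"api": "play_rows", "payload": {
  "targets": "0.9 -0.0191 -0.0038 0 0;0.9 -0.0354 -0.0146 0 0;0.9 -0.0462 -0.0309 0 0;0.9 -0.05 -0.05 0 0;0.9 -0.0462 -0.0691 0 0;0.9 -0.0354 -0.0854 0 0;0.9 -0.0191 -0.0962 0 0;0.9 0 -0.1 0 0"
}}

```text
clock: 34.18
tcp_pos: [0.4473, 0.2841, 0.1012]
orientation: [2.081, 2.35, -0.002]
contact_force: [6.6, -2.0, 2.4]
grip_width: 0.0179
gripper_force: 59.3
```

Call:
{"api": "play_rows", "payload": {
  "targets": "0.9 0.0191 0.0038 0 0;0.9 0.0354 0.0146 0 0;0.9 0.0462 0.0309 0 0;0.9 0.05 0.05 0 0;0.9 0.0462 0.0691 0 0;0.9 0.0354 0.0854 0 0;0.9 0.0191 0.0962 0 0;0.9 0 0.1 0 0"
}}

```text
clock: 34.85
tcp_pos: [0.5465, 0.2995, 0.1011]
orientation: [-2.078, -2.353, 0.0]
contact_force: [-8.9, 0.9, 9.3]
grip_width: 0.018
gripper_force: 60.6
```

Call:
{"api": "play_rows", "payload": {
  "targets": "0.9 -0.0191 -0.0038 0 0;0.9 -0.0354 -0.0146 0 0;0.9 -0.0462 -0.0309 0 0;0.9 -0.05 -0.05 0 0;0.9 -0.0462 -0.0691 0 0;0.9 -0.0354 -0.0854 0 0;0.9 -0.0191 -0.0962 0 0;0.9 0 -0.1 0 0"
}}

```text
clock: 35.52
tcp_pos: [0.4473, 0.2841, 0.1012]
orientation: [2.081, 2.35, -0.003]
contact_force: [6.2, -3.2, 1.0]
grip_width: 0.0178
gripper_force: 59.8
```

```bash
python3 - <<'E'
from h import *
crank((.497,.2905));go([.4474,.2844,.101])
E
```

```text
crank 0.050072357676016255 -0.002579857169978439 [-0.43781065 -1.65951616 -0.00403996]
at [0.4473 0.2841 0.1012] ang 1.692 tilt -1.0 shift [0.0003 0.0001 0.0002] spin -0.004
```

Two turns are done with the grip steady at 18 mm. Two more, then release and retreat.

Call:
{"api": "play_rows", "payload": {
  "targets": "0.9 0.0191 0.0038 0 0;0.9 0.0354 0.0146 0 0;0.9 0.0462 0.0309 0 0;0.9 0.05 0.05 0 0;0.9 0.0462 0.0691 0 0;0.9 0.0354 0.0854 0 0;0.9 0.0191 0.0962 0 0;0.9 0 0.1 0 0"
}}

```text
clock: 36.18
tcp_pos: [0.5465, 0.2995, 0.1011]
orientation: [-2.078, -2.353, 0.0]
contact_force: [-8.6, 1.1, 8.9]
grip_width: 0.018
gripper_force: 60.8
```

Call:
{"api": "play_rows", "payload": {
  "targets": "0.9 -0.0191 -0.0038 0 0;0.9 -0.0354 -0.0146 0 0;0.9 -0.0462 -0.0309 0 0;0.9 -0.05 -0.05 0 0;0.9 -0.0462 -0.0691 0 0;0.9 -0.0354 -0.0854 0 0;0.9 -0.0191 -0.0962 0 0;0.9 0 -0.1 0 0"
}}

```text
clock: 36.85
tcp_pos: [0.4473, 0.2841, 0.1012]
orientation: [2.081, 2.35, -0.002]
contact_force: [6.7, -3.1, 1.6]
grip_width: 0.018
gripper_force: 60.0
```

Call:
{"api": "play_rows", "payload": {
  "targets": "0.9 0.0191 0.0038 0 0;0.9 0.0354 0.0146 0 0;0.9 0.0462 0.0309 0 0;0.9 0.05 0.05 0 0;0.9 0.0462 0.0691 0 0;0.9 0.0354 0.0854 0 0;0.9 0.0191 0.0962 0 0;0.9 0 0.1 0 0"
}}

```text
clock: 37.52
tcp_pos: [0.5466, 0.2995, 0.1012]
orientation: [-2.078, -2.353, -0.0]
contact_force: [-9.4, 0.7, 8.2]
grip_width: 0.0182
gripper_force: 61.0
```

Call:
{"api": "play_rows", "payload": {
  "targets": "0.9 -0.0191 -0.0038 0 0;0.9 -0.0354 -0.0146 0 0;0.9 -0.0462 -0.0309 0 0;0.9 -0.05 -0.05 0 0;0.9 -0.0462 -0.0691 0 0;0.9 -0.0354 -0.0854 0 0;0.9 -0.0191 -0.0962 0 0;0.9 0 -0.1 0 0"
}}

```text
clock: 38.18
tcp_pos: [0.4473, 0.2842, 0.1012]
orientation: [2.081, 2.35, -0.002]
contact_force: [6.4, -2.4, 2.0]
grip_width: 0.0178
gripper_force: 60.1
```

Call:
{"api": "play_rows", "payload": {
  "targets": "0.9 0 0 0 0;0.9 0 0 0 0;0.9 0 0 0 0;0.9 0 0 0 0"
}}

```text
clock: 38.52
tcp_pos: [0.4474, 0.2871, 0.1011]
orientation: [-2.079, -2.354, -0.002]
contact_force: [-4.6, 1.6, 7.9]
grip_width: 0.018
gripper_force: 63.2
```

Call:
{"api": "play_rows", "payload": {
  "targets": "-1 0 0 0 0;-1 0 0 0 0;-1 0 0 0 0;-1 0 0 0 0;-1 0 0 0 0;-1 0 0 -0.04 0;-1 0 0 -0.08 0;-1 0 0 -0.12 0"
}}

```text
clock: 39.18
tcp_pos: [0.4472, 0.2855, 0.2212]
orientation: [-2.079, -2.353, 0.003]
contact_force: [1.7, 0.9, -0.6]
grip_width: 0.0852
gripper_force: 0.0
```

Call:
{"api": "play_rows", "payload": {
  "targets": "-1 0 0 0 0;-1 -0.3 0.03 0 0;-1 -0.3 0.03 0 0;-1 -0.3 0.03 0 0;-1 -0.3 0.03 0 0;-1 -0.3 0.03 0 0;-1 -0.3 0.03 0 0;-1 -0.3 0.03 0 0"
}}

```text
clock: 39.85
tcp_pos: [0.5122, -0.001, 0.2204]
orientation: [2.081, 2.353, -0.0]
contact_force: [0.8, 0.2, 0.1]
grip_width: 0.0854
gripper_force: 0.0
```

Call:
{"api": "play_rows", "payload": {
  "targets": "-1 -0.2 -0.05 -0.05 0;-1 -0.2 -0.05 -0.05 0;-1 -0.2 -0.05 -0.05 0;-1 -0.2 -0.05 -0.05 0;-1 -0.2 -0.05 -0.05 0;-1 -0.2 -0.05 -0.05 0;-1 -0.2 -0.05 -0.05 0;-1 -0.2 -0.05 -0.05 0"
}}

```text
clock: 40.52
tcp_pos: [0.487, -0.2028, 0.27]
orientation: [-2.081, -2.353, -0.001]
contact_force: [0.5, 1.1, -0.2]
grip_width: 0.0854
gripper_force: 0.0
```

```bash
python3 - <<'E'
from h import *
S=r.grab_frame('scene');T=r.grab_frame('top');
a=cv2.resize(S[100:250,260:430],None,fx=2.4,fy=2.4,interpolation=2);b=cv2.resize(T[125:275,90:250],None,fx=2.4,fy=2.4,interpolation=2)
o=np.zeros((360,800,3),np.uint8);o[:a.shape[0],:a.shape[1]]=a;o[:360,412:796]=b;cv2.imwrite('pics/c14.png',o[:,:,::-1])
E
```

```text
(no output)
```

View pics/c14.png

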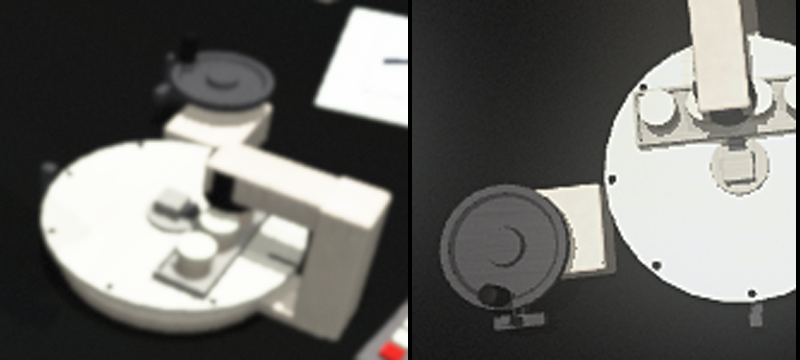

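The tray is at the back under the reading head with its pots upright, and the crank is at its pointer (493,295). The arm is well clear, so I'm handing in.

```bash
python3 -c "
from bench import r
print(r.hand_in())"
```

```text
the job is handed in; nothing more can be done
None
```

The job is handed in, with no verdict returned: all four pots stand upright in the caught-down tray under the reading head, four turns past the loading pointer, and nothing else on the bench was touched.

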